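# Draw the oldest edge-paint jar and restock its flow lane

### The job

The edge-painting tray needs a jar of tan: take the oldest one, at the low front end of the tan lane, and stand it upright in the steel tray, clear of the roller. Then load the new tan jar from the delivery carton at the high rear end of the same lane, so that it stands in line behind the three that have moved up. Set the jars down rather than drop them, tip none over, and leave the black jars and everything else where they are.

Things in the scene. Friction and masses are not known exactly. Their poses are not given: they have to be found in the camera images.
- lane_tan: grey gravity-flow lane for tan jars, 212 x 57 mm, tan colour chip at its low front. Origin on the bench under its middle; x level from low front to high rear end, y across, z up. Plane of its skate wheels: 32 mm over the origin, rising 0.12 rad towards +x. The wheels turn freely: jars stand square to the slope and run down by themselves to the stop or the next jar, within 1 s. Fixed
- tan_stop (a point): middle of the tan lane's front stop, inner face, at wheel-top height (20 mm above the bench); the stop rises 16 mm above the wheels. Side guides, 49 mm apart inside and 4 mm thick, rise 14 mm above the wheels. The lane is 206 mm long behind the stop, open at the rear: four touching jars with 22 mm to spare
- tan_place4 (a point): where the centre of the fourth, rearmost jar comes when four jars stand closed up against the stop; 54 mm behind the lane's origin and 69 mm above the bench. Places 1 to 3 lie 46 mm apart down the slope before it. Fixed to the lane (axes as the lane's)
- tan1_mid (a point): oldest tan jar, first in the tan lane, against the front stop: a squat round jar of edge paint, 46 mm in diameter and 60 mm tall (straight-sided, about 0.1 kg), tan paint with a white screw cap that has a tan dot on top; this point is its centre, 30 mm above its underside, z along its axis
- tan2_mid (a point): second tan jar in the tan lane, same make
- tan3_mid (a point): third tan jar in the tan lane, same make
- tan4_mid (a point): fourth tan jar in the tan lane, the last one in at its rear end, same make (the lane starts full)
- new_tan_mid (a point): the new tan jar, same make, standing upright in the delivery carton
- tray: steel edge-painting tray, 200 mm along its x, 140 mm along its y, walls 3 mm thick and 14 mm high, floor 3 mm above the bench; origin: centre of its underside; z up. Fixed. The edge roller lies across its -x half; its +x half (centre 40 mm along +x from the origin) is clear
- carton: low open cardboard delivery carton, 190 mm along its x, 120 mm along its y, walls 4 mm thick and 26 mm high, floor about 4 mm above the bench; origin: centre of its underside. Fixed. The new tan jar and a black one stand in it 86 mm apart along its x, either way round
- new_black_mid (a point): a new black jar in the carton, same size, to be left alone; this point is its centre
- lane_black: a lane of the same build and axes with a black chip, holding three black jars, to be left alone. Fixed to the bench beside the tan lane, on either side of it
- black1_mid (a point): first black jar in the black lane, same size; its centre
- black2_mid (a point): second black jar in the black lane; its centre
- black3_mid (a point): third black jar in the black lane; its centre
- roller_mid (a point): edge-paint roller lying in the tray, wooden handle and brass head, 120 mm long along its y, 13 mm thick; its middle, to be left where it is
- mallet_mid (a point): white-headed mallet lying on the bench at the back, head 95 x 58 mm, handle 190 mm; centre of its head
- thread_mid (a point): standing spool of cream thread, 60 mm in diameter and 70 mm tall; its centre
- tin_mid (a point): open tin of rivets, 72 mm in diameter and 22 mm tall, on the bench behind the lanes; its centre

How it is judged:
By the outcome, as a careful person would: the job done as asked, in the order asked, and still so for the second after the job is handed in, with the robot touching nothing.
It also fails if it takes over 58 s, if anything falls off the work surface, if the arm or the gripper's body presses on something with over 40 N, if the wrist force passes 120 N, or if a joint passes its speed limit or range.

### The arm

A 6-joint arm with a two-finger parallel gripper is mounted at the origin on the work surface. World frame = base frame: x ahead of the robot, y to its left, z up, the work surface at z = 0. Lengths are in m, angles in rad, forces in N, time in s.
With the tool pointing down it reaches from about 0.25 to 0.775 m from the base axis. Payload 4 kg.
Tool frame: the origin (TCP) lies between the finger pads; the fingertips stand 22 mm ahead of it and the grasp point (between the pads) lies 3 mm ahead of it; z points along the fingers, y is the line along which they close (so a half turn about z gives the same grasp; the last joint's range is limited). The gripper opens to 94 mm and grips with 3 to 60 N. Pads are 16 mm wide; open, the fingers measure 119 mm over their backs; the gripper's body (75 mm by 177 mm) begins 78 mm behind the grasp point.
Start: joints at [-1.453, 0.087, 1.371, -0, 1.684, -0.103], TCP at [0.12, -0.537, 0.228] pointing down, gripper open.
Joint ranges: [-3.1, 3.1], [-0.76, 2.03], [0.27, 2.55], [-1.08, 4.22], [0.17, 2.65], [-2.57, 2.57]. Speed limits (rad/s): [2.79, 2.79, 3.14, 3.14, 3.14, 3.14].

### API

Orientations are given as a unit quaternion [x, y, z, w].
In Python, from bench import * gives the robot as it stands. The module is installed in compiled form; this text tells all that it offers.
- The arm moves only by the tool carry_out, never from a script. Its arguments are lists of equal length, an entry for each row: "jaw": the closure, from 0 (fully open) to 1 (shut); "linear": the shift along the world's x, y, z in m, a list of three; "spin": the turn about the world's z in rad. A call has 1 to 8 rows; each row shifts and turns the commanded pose from where the row before left it; what a row does not reach is not made up. A row lasts 1/12 s, in which the tool goes at most 41.7 mm and 7.16 degrees, less where a joint would pass 70% of its speed; a pose out of reach is approached as far as the arm can. A call with a gripper value outside its range is refused whole. The fingers move at their own pace and stop on an object; "squeeze" is the grip in N (left out, the last holds). Time passes only in rows, so rows that do not move let the fingers close. It gives the time, the measured TCP pose, the force, the opening and the grip force at its end, in the units of the state.
- get_obs(): the state, without advancing time (a new reading comes with each control period).
- read_camera(name): name is "scene" or "top" or "wrist"; returns (picture, depth): 420x560x3 uint8, blue, green, red; 420x560 float32, m along the optical axis (not along the pixel's ray), 0 where there is no reading.
- camera_params(name): a dict with "mtx" (3x3 intrinsics, pixels), "extrinsics" (4x4, takes a point from camera to world coordinates); the wrist camera has in their place "T_tool_cam" (4x4, takes a point from camera to tool coordinates, whose origin is the TCP and whose axes are the flange's). Camera axes: x right, y up, looking along -z (the intrinsics and any distortion apply to the point x, -y, -z); pixel columns grow to the right and rows downward; lengths in m; the calibration is good to about 2 mm. A picture is of the moment at which its call begins: read the wrist's pose just before it. camera_params takes no time and is no camera call.
- finish_job(): hands the job in; it is judged then, once.
The state is a dict: "t": time; "joint_positions": joint angles; "qd": joint speeds; "tau": joint torques, N m; "tool_pos": TCP position; "tcp_rot": TCP orientation; "contact_force": force on the tool from outside, world axes, zero at the start; "moment": the same for the moment, N m; "width": opening from 0.0 (shut) to 1.0 (fully open); "gripper_force": force on a finger pad.
Only numpy, scipy, OpenCV 4.12 (cv2) and the standard library are available. Lean on these libraries where they do the work, as an engineer would, in place of code of your own. Each camera call takes 0.05 s, during which the arm holds its last target. There are 200 camera calls.

## Working session

There is one attempt and no reset: what is moved stays moved. The work goes in short steps, Python scripts to look and compute and a tool call to move; the robot and the scene stay as the last step left them, time stands still between calls to the robot, and variables do not carry over. Pictures are saved under pics/ and viewed, at most 10 in all, crops included, and the job is handed in when it is done.

Besides the shell and the picture viewer there is one more tool, called after "Request:" by a JSON object that holds its "op" and its "data", one argument or row to a line. carry_out: Moves the arm, as the interface text tells. Its arguments: {"type":"object","properties":{"jaw":{"type":"array","items":{"type":"number"}},"linear":{"type":"array","items":{"type":"array","items":{"type":"number"}}},"spin":{"type":"array","items":{"type":"number"}},"squeeze":{"type":"number"}},"required":["jaw","linear","spin"]}

```bash
mkdir -p pics; cat > h.py <<'E'
from bench import *
import numpy as np, cv2
from scipy.spatial.transform import Rotation as R
def grab(n):
    o=get_obs(); im,d=read_camera(n); p=camera_params(n)
    if 'extrinsics' in p: T=np.array(p['extrinsics'])
    else:
        W=np.eye(4); W[:3,:3]=R.from_quat(o['tcp_rot']).as_matrix(); W[:3,3]=o['tool_pos']; T=W@np.array(p['T_tool_cam'])
    K=np.array(p['mtx']); v,u=np.mgrid[:420,:560]
    X=np.stack([(u-K[0,2])/K[0,0]*d,-(v-K[1,2])/K[1,1]*d,-d],-1)
    return im,d,X@T[:3,:3].T+T[:3,3],p
E
python3 - <<'E'
from h import *
for n in('top','scene'):
    im,d,P,p=grab(n); cv2.imwrite(f'pics/{n}0.png',im); np.save(f'{n}0.npy',P); np.save(f'{n}0d.npy',d); print(n,p)
print(get_obs())
E
```

```text
top {'mtx': array([[539.69285215,   0.        , 281.1656359 ],
       [  0.        , 539.69285215, 214.96716063],
       [  0.        ,   0.        ,   1.        ]]), 'extrinsics': array([[ 6.44724683e-03,  9.99054247e-01, -4.30005137e-02,
         5.55755576e-01],
       [-9.99976688e-01,  6.34457269e-03, -2.52378940e-03,
         6.50615143e-05],
       [-2.24858263e-03,  4.30157827e-02,  9.99071862e-01,
         1.19634616e+00],
       [ 0.00000000e+00,  0.00000000e+00,  0.00000000e+00,
         1.00000000e+00]])}
scene {'mtx': array([[441.09258463,   0.        , 277.94701554],
       [  0.        , 441.09258463, 207.23362665],
       [  0.        ,   0.        ,   1.        ]]), 'extrinsics': array([[-0.58568474, -0.68507501,  0.4331808 ,  1.05833582],
       [ 0.81046259, -0.50231499,  0.30138022,  0.29631618],
       [ 0.01112516,  0.52759063,  0.8494259 ,  0.92748896],
       [ 0.        ,  0.        ,  0.        ,  1.        ]])}
{'t': 0.1, 'joint_positions': array([-1.45312418e+00,  8.78805818e-02,  1.37208140e+00, -8.05546104e-06,
        1.68358596e+00, -1.03115684e-01]), 'qd': array([ 0.00041427, -0.00284314, -0.00448658, -0.0010371 , -0.00072006,
       -0.00081757]), 'tau': array([ 1.29598389e-03, -3.41253269e+01, -3.03301442e+01,  7.19203684e-02,
        3.04692204e-02, -9.43221403e-05]), 'tool_pos': array([ 0.12038153, -0.53621175,  0.22643247]), 'tcp_rot': array([ 9.93912352e-01,  1.10169328e-01, -1.11179233e-05, -9.77588006e-04]), 'contact_force': array([-0.76276485, -0.07422819, -0.52729817]), 'moment': array([-0.0235946 ,  0.00065079,  0.01907471]), 'gripper_force': 0.0, 'width': 0.9993346136019561}
```

View pics/top0.png

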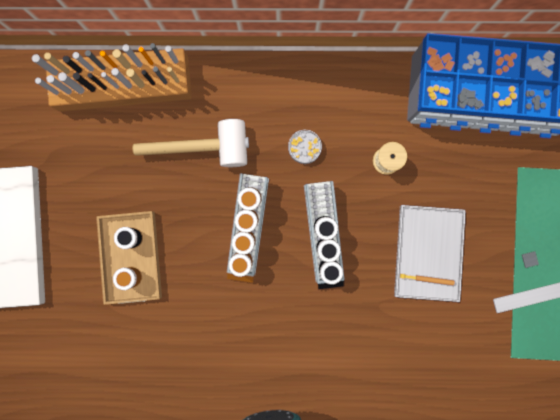

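View pics/scene0.png

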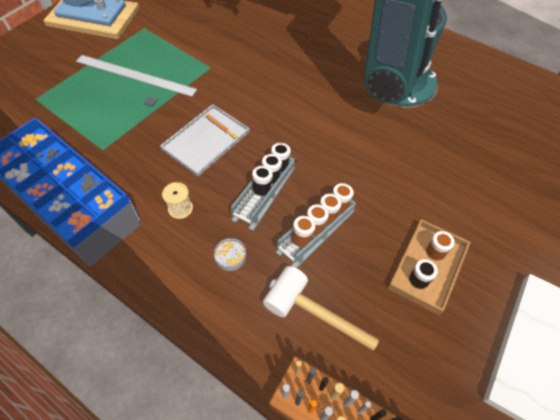

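The top view shows the tan lane around (247,228), with tan1 at (240,265) and tan4 at (249,199). The black lane is at (325,235) and the tray at (431,253), with its roller at (428,280). The carton is at (128,257), with the new tan jar at (124,279) and the black one at (126,238). The scene view agrees.

```bash
python3 - <<'E'
import numpy as np,cv2
P=np.load('top0.npy')
for n,(u,v) in dict(t1=(240,265),t2=(243,243),t3=(246,221),t4=(249,199),new=(124,279),nb=(126,238),b1=(331,272),b3=(326,228)).items():
    q=P[v-22:v+23,u-22:u+23].reshape(-1,3); c=P[v-2:v+3,u-2:u+3].reshape(-1,3); z=np.median(c[:,2])
    vv,uu=np.mgrid[v-22:v+23,u-22:u+23]
    m=(abs(q[:,2]-z)<.006)&(np.hypot(*(q[:,:2]-np.median(c[:,:2],0)).T)<.027); s=q[m]
    (cx,cy),r=cv2.minEnclosingCircle((s[:,:2]*1000).astype(np.float32))
    print(n,s.mean(0).round(4),m.sum(),round(cx),round(cy),round(r,1),'z',z.round(4))
# tray and carton rims
for n,(a,b,c,d),zl in(('tray',(390,475,200,307),(.009,.03)),('carton',(90,167,205,312),(.02,.034))):
    q=P[c:d,a:b].reshape(-1,3); s=q[(q[:,2]>zl[0])&(q[:,2]<zl[1])]
    print(n,len(s),cv2.minAreaRect((s[:,:2]*1000).astype(np.float32)))
q=P[265:295,395:465]; s=q.reshape(-1,3); 
for n,(u,v) in dict(traycl=(432,230),bench=(200,330),spool=(392,155),bin=(430,110)).items(): print(n,P[v,u])
E
```

```text
t1 [0.5026 0.087  0.0821] 369 503 87 23.8 z 0.0826
t2 [0.5469 0.0811 0.0873] 389 545 80 26.9 z 0.0879
t3 [0.5917 0.0751 0.0926] 396 590 75 26.8 z 0.0926
t4 [0.6361 0.0688 0.0985] 380 633 69 25.5 z 0.0995
new [0.4702 0.3302 0.0634] 371 471 331 23.3 z 0.0635
nb [0.556  0.3304 0.0633] 364 556 331 23.4 z 0.0636
b1 [ 0.4881 -0.101   0.0824] 381 489 -100 24.6 z 0.0822
b3 [ 0.5772 -0.0895  0.0929] 386 575 -90 25.1 z 0.0928
tray 841 ((527.074951171875, -323.3022766113281), (141.4702911376953, 200.08224487304688), 86.1388931274414)
carton 740 ((512.968505859375, 334.582763671875), (191.38925170898438, 122.6912841796875), 5.725072383880615)
traycl [ 0.57600047 -0.3304599   0.00259599]
bench [ 3.52833353e-01  1.80010566e-01 -3.23097553e-04]
spool [ 0.73130466 -0.22837391  0.07212792]
bin [ 0.81814307 -0.29845373  0.10841806]
```

Request:
{"op": "carry_out", "data": {
  "jaw": [0,0,0,0,0,0,0,0],
  "linear": [
    [0.019,0.031,0],
    [0.019,0.031,0],
    [0.019,0.031,0],
    [0.019,0.031,0],
    [0.019,0.031,0],
    [0.019,0.031,0],
    [0.019,0.031,0],
    [0.019,0.031,0]
  ],
  "spin": [-0.018,-0.018,-0.018,-0.018,-0.018,-0.018,-0.018,-0.018],
  "squeeze": 15
}}

```text
t: 0.77
tool_pos: [0.2728, -0.2869, 0.2271]
tcp_rot: [0.999, 0.038, -0.0, -0.0]
contact_force: [0.4, 0.4, -0.4]
width: 0.999
gripper_force: 0.0
```

Request:
{"op": "carry_out", "data": {
  "jaw": [0,0,0,0,0,0,0,0],
  "linear": [
    [0.019,0.031,0],
    [0.019,0.031,0],
    [0.019,0.031,0],
    [0.019,0.031,0],
    [0.019,0.031,0],
    [0.019,0.031,0],
    [0.019,0.031,0],
    [0.019,0.031,0]
  ],
  "spin": [-0.018,-0.018,-0.018,-0.018,-0.018,-0.018,-0.018,-0.018]
}}

```text
t: 1.43
tool_pos: [0.4248, -0.0388, 0.2272]
tcp_rot: [0.999, -0.034, -0.0, 0.0]
contact_force: [0.7, -0.6, -0.4]
width: 1.001
gripper_force: 0.0
```

Request:
{"op": "carry_out", "data": {
  "jaw": [0,0,0,0,0,0],
  "linear": [
    [0.02,0.031,0],
    [0.02,0.031,0],
    [0.02,0.031,-0.01],
    [0.02,0.031,-0.01],
    [0,0,-0.01],
    [0,0,0]
  ],
  "spin": [-0.017,-0.017,-0.017,-0.017,0,0]
}}

```text
t: 1.93
tool_pos: [0.5031, 0.0846, 0.1938]
tcp_rot: [0.998, -0.066, -0.004, 0.001]
contact_force: [-0.9, -0.3, -0.4]
width: 1.001
gripper_force: 0.0
```

```bash
cat >> h.py <<'E'
def pose():
    o=get_obs(); m=R.from_quat(o['tcp_rot']).as_matrix(); print('t',round(o['t'],2),'tcp',o['tool_pos'].round(4),'xang',np.arctan2(m[1,0],m[0,0]).round(4),'w',round(o['width'],3),'gf',round(o['gripper_force'],1),'F',o['contact_force'].round(1)); return o
E
python3 - <<'E'
from h import *
pose(); im,d,P,p=grab('wrist'); cv2.imwrite('pics/w1.png',im); np.save('w1.npy',P)
E
```

```text
t 1.93 tcp [0.5031 0.0846 0.1938] xang -0.1318 w 1.001 gf 0.0 F [-0.9 -0.3 -0.4]
```

View pics/w1.png

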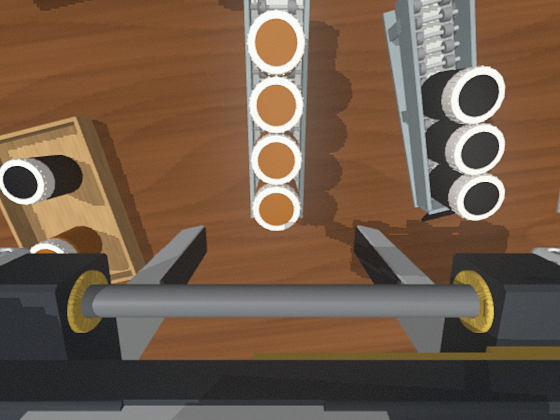

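The wrist view shows the lane running straight up the picture, so the yaw is right. The tan caps are at (276,209), (276,160), (276,104) and (275,42), and the fingers straddle column 280.

```bash
python3 - <<'E'
import numpy as np,cv2
P=np.load('w1.npy')
for n,(u,v) in dict(t1=(276,209),t2=(276,160),t3=(276,104),t4=(275,42)).items():
    c=np.median(P[v-3:v+4,u-3:u+4].reshape(-1,3),0); q=P[v-35:v+36,u-40:u+41].reshape(-1,3)
    s=q[(abs(q[:,2]-c[2])<.004)&(np.hypot(*(q-c)[:,:2].T)<.026)]
    print(n,c.round(4),s.mean(0).round(4),len(s))
E
```

```text
t1 [0.4995 0.0883 0.0832] [0.5013 0.0885 0.0829] 1737
t2 [0.5448 0.082  0.0889] [0.5461 0.0824 0.0884] 2026
t3 [0.5906 0.0757 0.0941] [0.5911 0.0762 0.0939] 2456
t4 [0.6351 0.0703 0.0996] [0.6353 0.0701 0.0993] 2886
```

Request:
{"op": "carry_out", "data": {
  "jaw": [0,0,0,0.1,0.2,0.2,0.2,0.2],
  "linear": [
    [0.001,0.003,-0.025],
    [0,0,-0.025],
    [0,0,-0.025],
    [0,0,-0.025],
    [0,0,-0.018],
    [0,0,-0.01],
    [0,0,0],
    [0,0,0]
  ],
  "spin": [-0.004,0,0,0,0,0,0,0]
}}

```text
t: 2.65
tool_pos: [0.5056, 0.0855, 0.0703]
tcp_rot: [0.998, -0.07, 0.0, 0.0]
contact_force: [-0.0, -0.2, 0.3]
width: 0.802
gripper_force: 0.0
```

Request:
{"op": "carry_out", "data": {
  "jaw": [0.35,0.4,0.5,0.6,0.6,0.6,0.6,0.6],
  "linear": [
    [0,0,0],
    [0,0,0],
    [0,0,0],
    [0,0,0],
    [0,0,0],
    [0,0,0],
    [0,0,0],
    [0,0,0]
  ],
  "spin": [0,0,0,0,0,0,0,0],
  "squeeze": 15
}}

```text
t: 3.32
tool_pos: [0.5061, 0.0866, 0.0702]
tcp_rot: [0.998, -0.069, 0.001, -0.0]
contact_force: [0.3, 1.0, 3.3]
width: 0.487
gripper_force: 15.0
```

Request:
{"op": "carry_out", "data": {
  "jaw": [0.6,0.6,0.6,0.6,0.6,0.6,0.6,0.6],
  "linear": [
    [-0.001,0,0.008],
    [-0.002,0,0.012],
    [-0.002,0,0.015],
    [-0.002,0.001,0.018],
    [-0.002,0,0.018],
    [-0.002,0,0.02],
    [0,0,0.02],
    [0,0,0.02]
  ],
  "spin": [0,0,0,0,0,0,0,0]
}}

```text
t: 3.98
tool_pos: [0.493, 0.087, 0.2018]
tcp_rot: [0.998, -0.07, -0.001, 0.001]
contact_force: [0.4, 0.5, -0.9]
width: 0.487
gripper_force: 15.0
```

```bash
python3 - <<'E'
from h import *
pose(); im,d,P,p=grab('scene'); cv2.imwrite('pics/s2.png',cv2.resize(im[100:300,180:500],None,fx=2.4,fy=2.4))
E
```

```text
t 3.98 tcp [0.493  0.087  0.2018] xang -0.1393 w 0.487 gf 15.0 F [ 0.4  0.5 -0.9]
```

View pics/s2.png

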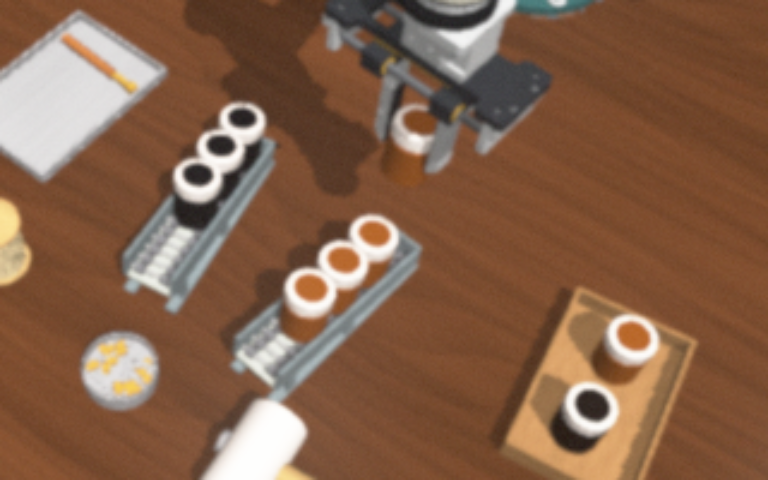

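The crop shows tan1 held clear at (415,140), with the other three tan jars moved up at (373,238), (343,263) and (310,290).

Request:
{"op": "carry_out", "data": {
  "jaw": [0.6,0.6,0.6,0.6,0.6,0.6,0.6,0.6],
  "linear": [
    [0.005,-0.025,0],
    [0.006,-0.035,0],
    [0.006,-0.035,0],
    [0.006,-0.035,0],
    [0.006,-0.035,0],
    [0.006,-0.035,0],
    [0.006,-0.035,0],
    [0.006,-0.035,0]
  ],
  "spin": [0,0,0,0,0,0,0,0]
}}

```text
t: 4.7
tool_pos: [0.5404, -0.1842, 0.2]
tcp_rot: [0.998, -0.07, -0.001, -0.0]
contact_force: [1.2, 0.5, -0.7]
width: 0.487
gripper_force: 15.0
```

Request:
{"op": "carry_out", "data": {
  "jaw": [0.6,0.6,0.6,0.6,0.6,0.6,0.6,0.6],
  "linear": [
    [0.006,-0.035,0],
    [0.006,-0.035,-0.01],
    [0.006,-0.035,-0.02],
    [0.006,-0.025,-0.02],
    [0.003,-0.013,-0.02],
    [0,0,-0.02],
    [0,0,-0.015],
    [0,0,0]
  ],
  "spin": [0,0,0,0,0,0,0,0]
}}

```text
t: 5.37
tool_pos: [0.5651, -0.3242, 0.0897]
tcp_rot: [0.998, -0.07, -0.005, -0.003]
contact_force: [-0.4, 0.6, -1.4]
width: 0.485
gripper_force: 15.0
```

Request:
{"op": "carry_out", "data": {
  "jaw": [0.6,0.6,0.6,0.6,0.6,0.6],
  "linear": [
    [0.001,-0.001,-0.015],
    [0,0,-0.01],
    [0,0,-0.004],
    [0,0,-0.002],
    [0,0,-0.002],
    [0,0,0]
  ],
  "spin": [0,0,0,0,0,0]
}}

```text
t: 5.87
tool_pos: [0.5696, -0.3266, 0.0629]
tcp_rot: [0.998, -0.069, 0.0, 0.0]
contact_force: [-0.4, 0.3, -1.4]
width: 0.484
gripper_force: 15.0
```

Request:
{"op": "carry_out", "data": {
  "jaw": [0.6,0.6,0.6,0.6],
  "linear": [
    [0,0,-0.002],
    [0,0,-0.002],
    [0,0,0],
    [0,0,0]
  ],
  "spin": [0,0,0,0]
}}

```text
t: 6.2
tool_pos: [0.5694, -0.3267, 0.0585]
tcp_rot: [0.998, -0.07, -0.0, 0.0]
contact_force: [0.7, -0.1, -1.8]
width: 0.488
gripper_force: 15.0
```

Request:
{"op": "carry_out", "data": {
  "jaw": [0.6,0.6,0.6,0.6,0.6],
  "linear": [
    [0,0,-0.002],
    [0,0,-0.002],
    [0,0,-0.001],
    [0,0,0],
    [0,0,0]
  ],
  "spin": [0,0,0,0,0]
}}

```text
t: 6.62
tool_pos: [0.5695, -0.3267, 0.0538]
tcp_rot: [0.998, -0.07, 0.0, 0.0]
contact_force: [-1.1, 0.1, 0.7]
width: 0.487
gripper_force: 15.0
```

Request:
{"op": "carry_out", "data": {
  "jaw": [0.6,0.6,0.6,0.6],
  "linear": [
    [0,0,-0.001],
    [0,0,-0.001],
    [0,0,0],
    [0,0,0]
  ],
  "spin": [0,0,0,0]
}}

```text
t: 6.95
tool_pos: [0.5701, -0.3268, 0.0534]
tcp_rot: [0.998, -0.07, 0.001, 0.0]
contact_force: [-0.0, 0.8, 6.0]
width: 0.485
gripper_force: 15.0
```

Request:
{"op": "carry_out", "data": {
  "jaw": [0.6,0.6,0.6,0.6,0.6,0.6],
  "linear": [
    [0,0,0],
    [0,0,-0.001],
    [0,0,-0.001],
    [0,0,0],
    [0,0,0],
    [0,0,0]
  ],
  "spin": [0,0,0,0,0,0],
  "squeeze": 4
}}

```text
t: 7.45
tool_pos: [0.5709, -0.3272, 0.0507]
tcp_rot: [0.998, -0.069, 0.002, 0.001]
contact_force: [2.6, 0.5, 5.6]
width: 0.492
gripper_force: 4.0
```

Request:
{"op": "carry_out", "data": {
  "jaw": [0.5,0.48,0.46,0.4,0.3,0.2,0.1,0.1],
  "linear": [
    [0,0,0],
    [0,0,0],
    [0,0,0],
    [0,0,0],
    [0,0,0],
    [0,0,0],
    [0,0,0],
    [0,0,0]
  ],
  "spin": [0,0,0,0,0,0,0,0]
}}

```text
t: 8.12
tool_pos: [0.5694, -0.3267, 0.0495]
tcp_rot: [0.998, -0.07, -0.0, 0.0]
contact_force: [0.0, 0.2, 0.7]
width: 0.848
gripper_force: 0.0
```

Request:
{"op": "carry_out", "data": {
  "jaw": [0.1,0.1,0.1,0.1,0.1,0.1,0.1,0.1],
  "linear": [
    [0,0,0.01],
    [0,0,0.02],
    [0,0,0.03],
    [0,0,0.03],
    [0,0,0.03],
    [0,0,0.03],
    [-0.01,0.02,0],
    [-0.01,0.035,0]
  ],
  "spin": [0,0,0,0,0,0,0,0]
}}

```text
t: 8.78
tool_pos: [0.5505, -0.2747, 0.2036]
tcp_rot: [0.997, -0.072, 0.003, 0.002]
contact_force: [0.1, 0.9, 0.5]
width: 0.897
gripper_force: 0.0
```

```bash
python3 - <<'E'
from h import *
pose(); im,d,P,p=grab('top'); cv2.imwrite('pics/t3.png',cv2.resize(im[150:330,80:480],None,fx=2,fy=2)); np.save('t3.npy',P)
im,d,P,p=grab('wrist');cv2.imwrite('pics/w3.png',im)
E
```

```text
t 8.78 tcp [ 0.5505 -0.2747  0.2036] xang -0.1432 w 0.897 gf 0.0 F [0.1 0.9 0.5]
```

View pics/t3.png

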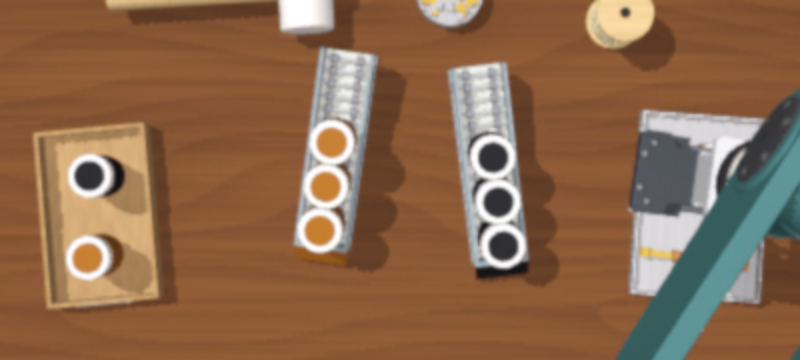

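The top crop shows the three tan jars closed up at (331,142), (326,186) and (320,231), with the rear of the lane clear. The new tan jar is still at (89,257) in the carton, and the arm hides the tray jar for now.

Request:
{"op": "carry_out", "data": {
  "jaw": [0,0,0,0,0,0,0,0],
  "linear": [
    [-0.005,0.035,0],
    [-0.005,0.036,0],
    [-0.005,0.036,0],
    [-0.005,0.036,0],
    [-0.005,0.036,0],
    [-0.005,0.036,0],
    [-0.005,0.036,0],
    [-0.005,0.036,0]
  ],
  "spin": [0,0,0,0,0,0,0,0]
}}

```text
t: 9.55
tool_pos: [0.5094, 0.0166, 0.2004]
tcp_rot: [0.998, -0.07, 0.001, 0.0]
contact_force: [0.7, -0.6, -0.2]
width: 1.002
gripper_force: 0.0
```

Request:
{"op": "carry_out", "data": {
  "jaw": [0.1,0.1,0.1,0.1,0.1,0.1,0.1,0.1],
  "linear": [
    [-0.005,0.036,0],
    [-0.005,0.036,0],
    [-0.005,0.036,0],
    [-0.005,0.036,0],
    [-0.005,0.036,0],
    [-0.005,0.036,0],
    [-0.005,0.036,0],
    [-0.005,0.036,0]
  ],
  "spin": [0,0,0,0,0,0,0,0]
}}

```text
t: 10.22
tool_pos: [0.4695, 0.305, 0.2004]
tcp_rot: [0.998, -0.07, 0.001, -0.0]
contact_force: [0.3, 0.6, -0.0]
width: 0.904
gripper_force: 0.0
```

Request:
{"op": "carry_out", "data": {
  "jaw": [0.1,0.1,0.1],
  "linear": [
    [0.004,0.015,-0.01],
    [0,0,0],
    [0,0,0]
  ],
  "spin": [0,0,0]
}}

```text
t: 10.47
tool_pos: [0.4733, 0.3185, 0.189]
tcp_rot: [0.998, -0.069, -0.0, 0.001]
contact_force: [-0.7, -0.2, -0.1]
width: 0.898
gripper_force: 0.0
```

```bash
python3 - <<'E'
from h import *
pose(); im,d,P,p=grab('top'); np.save('t4.npy',P); cv2.imwrite('pics/t4.png',cv2.resize(im[150:330,380:480],None,fx=3,fy=3))
im,d,W,p=grab('wrist');cv2.imwrite('pics/w4.png',im); np.save('w4.npy',W)
# jar in tray
s=P[195:310,390:475].reshape(-1,3); s=s[s[:,2]>.055]; print('tray jar top',s.mean(0),len(s),s[:,2].std())
t=W[:250].reshape(-1,3); 
for n,c in dict(new=(.4705,.3305),t3=(.593,.0755)).items():
    m=(np.hypot(t[:,0]-c[0],t[:,1]-c[1])<.03)&(t[:,2]>.055); print(n,m.sum(),t[m].mean(0) if m.any() else 0)
    q=P.reshape(-1,3); m=(np.hypot(q[:,0]-c[0],q[:,1]-c[1])<.027)&(q[:,2]>.055)&(q[:,2]<.105); print(n,'top',m.sum(),q[m].mean(0) if m.any() else 0)
E
```

```text
t 10.47 tcp [0.4733 0.3185 0.189 ] xang -0.1377 w 0.898 gf 0.0 F [-0.7 -0.2 -0.1]
tray jar top [ 0.57159361 -0.30278786  0.14621838] 407 0.2962409669948552
new 1621 [0.46938208 0.33264866 0.06421406]
new top 47 [0.47612645 0.33914412 0.0627241 ]
t3 2940 [0.58837343 0.09277018 0.08050445]
t3 top 428 [0.59239926 0.07406801 0.09051798]
```

View pics/w4.png

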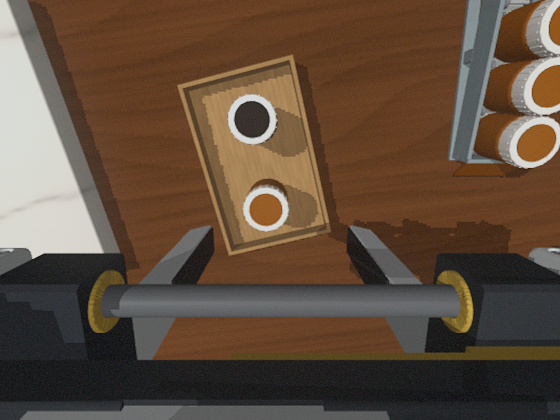

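View pics/t4.png

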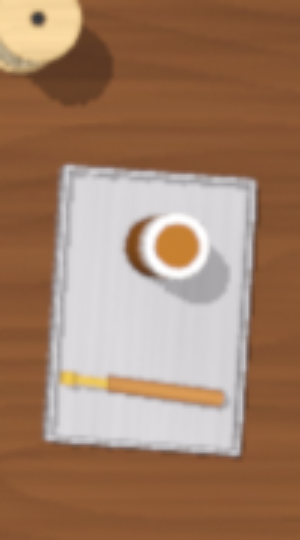

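The wrist view shows the new tan jar at (266,208) in the carton, near the middle of the fingers. The tray crop shows the oldest jar upright at (177,246), clear of the roller at (145,388).

Request:
{"op": "carry_out", "data": {
  "jaw": [0.1,0.1,0.1,0.15,0.2,0.2,0.2,0.2],
  "linear": [
    [-0.003,0.013,-0.015],
    [0,0,-0.03],
    [0,0,-0.03],
    [0,0,-0.025],
    [0,0,-0.02],
    [0,0,-0.012],
    [0,0,-0.004],
    [0,0,0]
  ],
  "spin": [0,0,0,0,0,0,0,0],
  "squeeze": 12
}}

```text
t: 11.23
tool_pos: [0.4706, 0.3303, 0.0532]
tcp_rot: [0.998, -0.07, -0.0, 0.0]
contact_force: [-0.2, 0.4, -0.0]
width: 0.799
gripper_force: 0.0
```

Request:
{"op": "carry_out", "data": {
  "jaw": [0.35,0.4,0.5,0.6,0.6,0.6,0.6,0.6],
  "linear": [
    [0,0,0],
    [0,0,0],
    [0,0,0],
    [0,0,0],
    [0,0,0],
    [0,0,0],
    [0,0,0],
    [0,0,0]
  ],
  "spin": [0,0,0,0,0,0,0,0]
}}

```text
t: 11.9
tool_pos: [0.4709, 0.3318, 0.0544]
tcp_rot: [0.998, -0.069, 0.001, -0.0]
contact_force: [-0.1, 0.5, 4.7]
width: 0.486
gripper_force: 12.0
```

Request:
{"op": "carry_out", "data": {
  "jaw": [0.6,0.6,0.6,0.6,0.6,0.6,0.6,0.6],
  "linear": [
    [0,0,0.01],
    [0,0,0.02],
    [0,0,0.025],
    [0,0,0.03],
    [0.005,-0.007,0.03],
    [0.02,-0.03,0.02],
    [0.02,-0.03,0],
    [0.02,-0.03,0]
  ],
  "spin": [0,0,0,0,0,0,0,0]
}}

```text
t: 12.57
tool_pos: [0.5365, 0.2339, 0.1912]
tcp_rot: [0.998, -0.069, 0.002, -0.001]
contact_force: [-0.5, 2.0, -1.8]
width: 0.485
gripper_force: 12.0
```

Request:
{"op": "carry_out", "data": {
  "jaw": [0.6,0.6,0.6,0.6,0.6,0.6,0.6,0.6],
  "linear": [
    [0.02,-0.03,0],
    [0.02,-0.03,0],
    [0.02,-0.03,0],
    [0.02,-0.03,0],
    [0.02,-0.03,0],
    [0.014,-0.018,0],
    [0,0,0],
    [0,0,0]
  ],
  "spin": [0,0,0,0,0,0,0,0]
}}

```text
t: 13.23
tool_pos: [0.6494, 0.065, 0.1874]
tcp_rot: [0.997, -0.071, -0.001, -0.0]
contact_force: [0.4, 0.7, -1.1]
width: 0.49
gripper_force: 12.0
```

```bash
python3 - <<'E'
from h import *
pose(); im,d,W,p=grab('wrist'); pose(); cv2.imwrite('pics/w5.png',im); np.save('w5.npy',W)
E
```

```text
t 13.23 tcp [0.6494 0.065  0.1874] xang -0.1416 w 0.49 gf 12.0 F [ 0.4  0.7 -1.1]
t 13.28 tcp [0.649  0.0663 0.1878] xang -0.1399 w 0.484 gf 12.0 F [-0.1  0.3 -1. ]
```

View pics/w5.png

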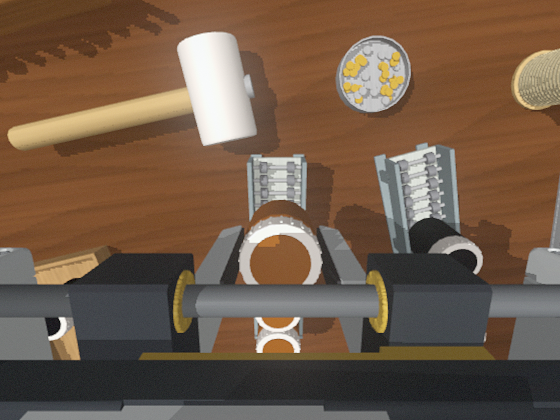

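The wrist view shows the held jar at (280,262) above the empty rear of the lane, whose guides run from column 249 to 306. The jar sits slightly right of the lane's middle, so I'll measure the sideways offset.

```bash
python3 - <<'E'
from h import *
W=np.load('w5.npy'); im=cv2.imread('pics/w5.png'); p=camera_params('wrist'); print(np.array(p['T_tool_cam']).round(4),p['mtx'][0])
tcp=np.array([.649,.0657]); yaw=-.1365; ex=np.array([np.cos(yaw),np.sin(yaw)]); ey=np.array([-ex[1],ex[0]])
for v in (165,175,185,195,205):
    r=W[v,235:320]; m=(r[:,2]>.03)&(r[:,2]<.08); q=(r[:,:2]-tcp); a=q@ey; g=m&(r[:,2]>.048)
    u=np.where(g)[0]+235; print(v,'lane x',(q@ex)[40].round(3),'y range',a[m].min().round(4),a[m].max().round(4),'mid',((a[m].min()+a[m].max())/2).round(4),'guide cols',u.min() if len(u) else 0,u.max() if len(u) else 0)
# from tan caps of jars in lane in w4/w1: offset line
for nm,t in (('w1',np.array([.5015,.0885])),('t4',np.array([.6354,.0701])),('grasp1',np.array([.5061,.0866]))): print(nm,((t-tcp)@ey).round(4))
E
```

```text
[[-1.300e-03  9.739e-01  2.271e-01  6.480e-02]
 [ 1.000e+00  1.600e-03 -1.300e-03 -1.000e-04]
 [-1.600e-03  2.271e-01 -9.739e-01 -1.578e-01]
 [ 0.000e+00  0.000e+00  0.000e+00  1.000e+00]] [297.8641545    0.         279.97817097]
165 lane x 0.033 y range -0.0252 0.0305 mid 0.0027 guide cols 247 305
175 lane x 0.022 y range -0.0254 0.0308 mid 0.0027 guide cols 247 305
185 lane x 0.012 y range -0.0255 0.0304 mid 0.0024 guide cols 248 305
195 lane x 0.0 y range -0.0247 0.0307 mid 0.003 guide cols 248 304
205 lane x 0.02 y range -0.025 0.0314 mid 0.0032 guide cols 248 304
w1 0.0025
t4 0.0025
grasp1 0.0013
```

Request:
{"op": "carry_out", "data": {
  "jaw": [0.6,0.6,0.6,0.6,0.6,0.6,0.6],
  "linear": [
    [0.001,0.0025,-0.01],
    [0,0,-0.02],
    [0,0,-0.02],
    [0,0,-0.016],
    [0,0,-0.01],
    [0,0,0],
    [0,0,0]
  ],
  "spin": [0,0,0,0,0,0,0]
}}

```text
t: 13.87
tool_pos: [0.6497, 0.0698, 0.112]
tcp_rot: [0.998, -0.069, -0.001, 0.0]
contact_force: [0.3, -0.6, -0.3]
width: 0.49
gripper_force: 12.0
```

```bash
python3 - <<'E'
from h import *
A=[]
for i in range(4):
    o=pose(); im,d,W,p=grab('wrist'); A.append(W)
cv2.imwrite('pics/w6.png',cv2.resize(im[120:320,200:360],None,fx=3,fy=3))
W=np.mean(A,0); tcp=np.array([.650,.068]); yaw=-.1365; ex=np.array([np.cos(yaw),np.sin(yaw)]); ey=np.array([-ex[1],ex[0]])
for v in (100,110,120,130,140,150):
    r=W[v,215:340]; m=(r[:,2]>.03)&(r[:,2]<.08); q=(r[:,:2]-tcp); a=q@ey
    if m.sum()>5: c=np.where(m)[0]+215; print(v,(q@ex)[m].mean().round(3),'mid',((a[m].min()+a[m].max())/2).round(4),'w',np.ptp(a[m]).round(4),c.min(),c.max())
E
```

```text
t 13.87 tcp [0.6497 0.0698 0.112 ] xang -0.1378 w 0.49 gf 12.0 F [ 0.3 -0.6 -0.3]
t 13.92 tcp [0.6506 0.0696 0.1133] xang -0.1382 w 0.487 gf 12.0 F [-0.4 -0.2 -1.3]
t 13.97 tcp [0.6511 0.0694 0.1141] xang -0.1384 w 0.489 gf 12.0 F [ 0.2  0.1 -0.9]
t 14.02 tcp [0.6513 0.0692 0.1144] xang -0.1387 w 0.488 gf 12.0 F [ 0.   0.5 -1.7]
100 0.089 mid 0.0126 w 0.0659 215 313
110 0.082 mid 0.0245 w 0.0428 215 277
120 0.075 mid 0.0347 w 0.0228 215 251
130 0.068 mid 0.0338 w 0.025 215 254
140 0.061 mid 0.025 w 0.0435 215 277
```

View pics/w6.png

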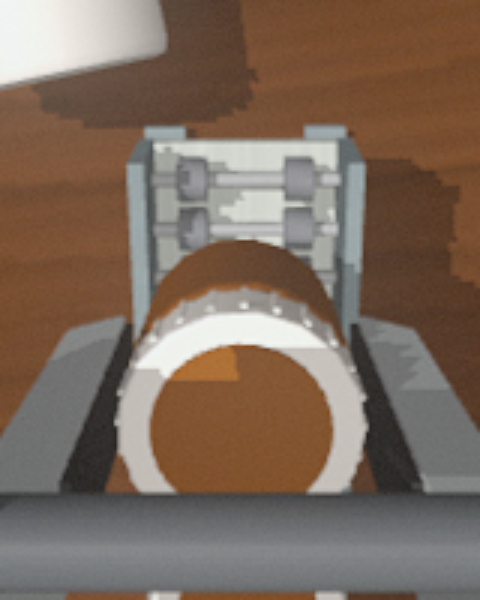

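The crop shows the jar's cap centred at column 243 and the lane's guides (127 to 365) centred at 246. That leaves the jar about 0.7 mm too far to the left, so I'll correct it and lower.

Request:
{"op": "carry_out", "data": {
  "jaw": [0.6,0.6,0.6,0.6,0.6,0.6],
  "linear": [
    [0,-0.0005,-0.005],
    [0,0,-0.005],
    [0,0,-0.003],
    [0,0,-0.002],
    [0,0,0],
    [0,0,0]
  ],
  "spin": [0,0,0,0,0,0]
}}

```text
t: 14.57
tool_pos: [0.6503, 0.0683, 0.0971]
tcp_rot: [0.998, -0.07, -0.0, 0.0]
contact_force: [0.0, -0.4, -0.6]
width: 0.485
gripper_force: 12.0
```

Request:
{"op": "carry_out", "data": {
  "jaw": [0.6,0.6,0.6,0.6],
  "linear": [
    [0,0,-0.002],
    [0,0,-0.001],
    [0,0,0],
    [0,0,0]
  ],
  "spin": [0,0,0,0]
}}

```text
t: 14.9
tool_pos: [0.6504, 0.0684, 0.0944]
tcp_rot: [0.998, -0.07, -0.0, 0.0]
contact_force: [1.0, -0.1, -1.0]
width: 0.485
gripper_force: 12.0
```

Inside the guides with no contact so far, so I'll lower it slowly.

Request:
{"op": "carry_out", "data": {
  "jaw": [0.6,0.6,0.6,0.6],
  "linear": [
    [0,0,-0.001],
    [0,0,-0.001],
    [0,0,0],
    [0,0,0]
  ],
  "spin": [0,0,0,0]
}}

```text
t: 15.23
tool_pos: [0.6504, 0.0684, 0.0925]
tcp_rot: [0.998, -0.07, -0.0, 0.0]
contact_force: [0.0, -0.5, -0.7]
width: 0.487
gripper_force: 12.0
```

Request:
{"op": "carry_out", "data": {
  "jaw": [0.6,0.6,0.6,0.6],
  "linear": [
    [0,0,-0.001],
    [0,0,0],
    [0,0,0],
    [0,0,0]
  ],
  "spin": [0,0,0,0]
}}

```text
t: 15.57
tool_pos: [0.6506, 0.0683, 0.0921]
tcp_rot: [0.998, -0.07, 0.0, 0.0]
contact_force: [-2.0, -0.4, 2.9]
width: 0.486
gripper_force: 12.0
```

Request:
{"op": "carry_out", "data": {
  "jaw": [0.6,0.6,0.6,0.6,0.6,0.6],
  "linear": [
    [0,0,0],
    [0,0,-0.001],
    [0,0,-0.001],
    [0,0,-0.001],
    [0,0,0],
    [0,0,0]
  ],
  "spin": [0,0,0,0,0,0],
  "squeeze": 4
}}

```text
t: 16.07
tool_pos: [0.6506, 0.0683, 0.0884]
tcp_rot: [0.998, -0.07, 0.0, 0.0]
contact_force: [-0.2, 0.4, 3.3]
width: 0.487
gripper_force: 4.0
```

Request:
{"op": "carry_out", "data": {
  "jaw": [0.5,0.48,0.46,0.4,0.3,0.2,0.1,0.1],
  "linear": [
    [0,0,0],
    [0,0,0],
    [0,0,0],
    [0,0,0],
    [0,0,0],
    [0,0,0],
    [0,0,0],
    [0,0,0]
  ],
  "spin": [0,0,0,0,0,0,0,0]
}}

```text
t: 16.73
tool_pos: [0.6505, 0.0683, 0.0885]
tcp_rot: [0.998, -0.07, -0.0, 0.0]
contact_force: [-0.2, 0.1, 0.5]
width: 0.848
gripper_force: 0.0
```

Request:
{"op": "carry_out", "data": {
  "jaw": [0.1,0.1,0.1,0.1,0.1,0.1,0.1,0.1],
  "linear": [
    [0,0,0.01],
    [0,0,0.02],
    [0,0,0.03],
    [0,0,0.03],
    [0,0,0.02],
    [-0.02,-0.03,0.02],
    [-0.02,-0.03,0],
    [-0.02,-0.03,0]
  ],
  "spin": [0,0,0,0,0,0,0,0]
}}

```text
t: 17.4
tool_pos: [0.5909, -0.0222, 0.2218]
tcp_rot: [0.998, -0.069, 0.003, 0.0]
contact_force: [0.0, -0.4, 0.2]
width: 0.898
gripper_force: 0.0
```

Request:
{"op": "carry_out", "data": {
  "jaw": [0.1,0.1,0.1,0.1,0.1,0.1,0.1,0.1],
  "linear": [
    [-0.02,-0.03,0],
    [-0.02,-0.03,0],
    [-0.02,-0.03,0],
    [-0.02,-0.03,0],
    [-0.02,-0.03,0],
    [-0.01,-0.02,0],
    [0,0,0],
    [0,0,0]
  ],
  "spin": [0,0,0,0,0,0,0,0]
}}

```text
t: 18.07
tool_pos: [0.4802, -0.1924, 0.2195]
tcp_rot: [0.997, -0.071, 0.001, 0.0]
contact_force: [0.3, 0.3, -0.6]
width: 0.899
gripper_force: 0.0
```

```bash
python3 - <<'E'
from h import *
pose(); im,d,P,p=grab('top'); cv2.imwrite('pics/t7.png',cv2.resize(im[150:330,80:480],None,fx=2,fy=2))
for n,(u,v) in dict(t1=(240,265),t2=(243,243),t3=(246,221),t4=(249,199)).items():
    c=np.median(P[v-2:v+3,u-2:u+3].reshape(-1,3),0); q=P[v-22:v+23,u-22:u+23].reshape(-1,3)
    s=q[(abs(q[:,2]-c[2])<.006)&(np.hypot(*(q-c)[:,:2].T)<.027)]; print(n,s.mean(0).round(4),len(s))
E
```

```text
t 18.07 tcp [ 0.4802 -0.1924  0.2195] xang -0.1417 w 0.899 gf 0.0 F [ 0.3  0.3 -0.6]
t1 [0.5026 0.087  0.0821] 374
t2 [0.5466 0.0811 0.0873] 392
t3 [0.5912 0.0751 0.0927] 392
t4 [0.6361 0.0691 0.0982] 392
```

View pics/t7.png

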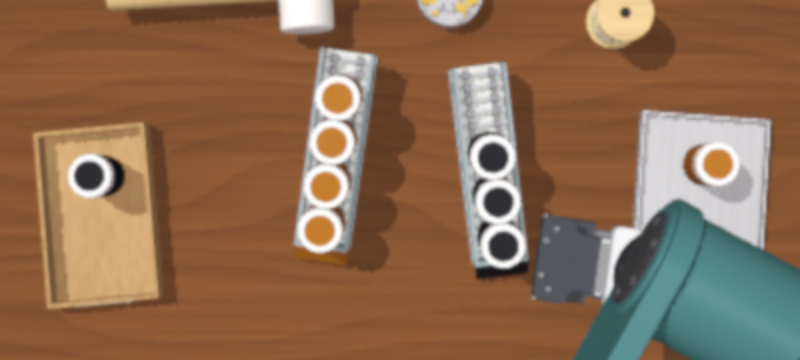

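The final crop shows four tan jars closed up in the lane, with the new one at (338,98) and the front one at (320,231). The oldest jar stands in the tray at (717,164), the black jars are untouched, and the gripper is clear.

```bash
python3 -c "
from bench import *
print(finish_job())"
```

```text
the job is handed in; nothing more can be done
None
```

The oldest tan jar now stands upright in the tray, clear of the roller; the new tan jar is fourth in line behind the three that moved up; I handed the job in at about 18 s.

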